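# Pack the pit case and hang the parts tote

### The job

Set the black steering servo down inside the open drawer of the aluminium case, shaft up, and then slide the drawer fully shut. Only after that, hang the orange parts tote by the slot of its handle board on the hook above the case, so that it hangs freely and roughly level with the drive cup still in it. Drop nothing, and leave the two wheels, the gear differential and the blue bottle where they are.

Things in the scene. Friction and masses are not known exactly. Their poses are not given: they have to be found in the camera images.
- case: Dented aluminium parts case, fixed, 220 (x) x 300 (y) x 125 mm high. Origin: centre of its underside. Its drawer is in the front face, at x = -110 mm, and slides out to -x. Its black corner pieces and the cam lock lever at the rear of its lid stand up to 11 mm above the lid.
- drawer (a joint): How far the drawer is out, m: 0 is shut, grows as it slides out to the case's -x, at most 0.15. Stiff slide (about 2 N), stays where left.
- drawer_floor (a point): Point on the drawer's inner floor, 28 mm above the table, moves with the drawer, below the middle of the case when shut; axes as the case's. The floor reaches from x = -98 mm (inside of the front panel) to +84 mm, y = +-135 mm. Side walls are 54 mm high. Only what is in front of the case's front is open above; the lid is 87 mm above the drawer floor.
- drawer_front (a point): Middle of the top edge of the drawer's front face (outer side), 104 mm above the table, moves with the drawer. The flat front panel is 290 mm wide, 82 mm high and 12 mm thick, flush with the case's front when shut; it has no protruding handle.
- hook: Hook bracket fixed on the case's lid; axes as the case's. Origin: middle of the foot of its red upright plate's front face. Plate 24 mm wide (y), 8 mm thick (x 0 to 8 mm), 120 mm high. A steel prong 10 mm thick points level to -x from the plate, its centre 105 mm above the origin, its end at x = -119 mm, where the tip turns up to 15 mm above the prong's upper side.
- hook_seat (a point): On the upper side of the prong, 75 mm in front of the plate: where the tote's slot is to hang. x along the prong, pointing back to the plate; y across; z up.
- tote: Orange parts tote, about 0.3 kg: open tray 90 (x) x 140 (y) x 35 mm high with an upright plywood handle board 12 mm thick (x) and 132 mm long (y) across its middle, up to 116 mm high. The board has a slot through it along x: 90 mm wide (y), from 40 to 88 mm high; the bar above the slot is 28 mm high. Origin: centre of the underside, z up.
- tote_eye (a point): Middle of the upper edge of the tote's slot (underside of the handle bar), 88 mm above the tote's underside; axes as the tote's.
- tote_grip (a point): Grip point on the middle of the handle bar, 110 mm above the tote's underside, 6 mm below the bar's top: fingers closing along the tote's x with their tips here or up to 20 mm below stay clear of the slot.
- drive_cup: Chrome steel drive cup, 27 mm diameter, 36 mm high, standing loose in the tote's tray. Origin: centre of its underside.
- servo: Black plastic steering servo: body 60 (x) x 30 (y) x 44 mm high, a mounting tab at each x end (76 mm long overall) and a brass shaft 8 mm high on top at x = +16 mm. Stands shaft up. Origin: centre of its underside.
- wheel_a: Muddy spiked rubber wheel with yellow rim lying flat, 122 mm diameter, 51 mm high. Origin: centre of its underside. Leave alone.
- wheel_b: The same with a white rim. Leave alone.
- diff: Steel gear differential standing on the case's lid, 84 mm diameter, 64 mm high. Origin: centre of its underside. Leave alone.
- bottle: Blue bottle of cleaner standing on the case's lid, 58 mm diameter, 140 mm high. Origin: centre of its underside. Leave alone.
Mind the look-alikes: they are no part of the job. Several things look just like the tote: the one meant starts farthest to the robot's right.

How it is judged (in metres and radians):
On the way, in this order (a step that is already met when the one before it is completed fails the run):
1. the servo stands released in the open drawer, shaft up (x of servo in the frame of drawer_floor between -0.098 and 0.084 m and y of servo in the frame of drawer_floor between -0.135 and 0.135 m and z of servo in the frame of drawer_floor between -0.006 and 0.012 m and angle between servo's own z axis and vertical below 0.25 rad and contact force between the fingers and servo below 0.1 N and value of joint drawer above 0.03 m), for 0.2 s.
2. the drawer is shut with the servo in it (x of servo in the frame of drawer_floor between -0.098 and 0.084 m and y of servo in the frame of drawer_floor between -0.135 and 0.135 m and z of servo in the frame of drawer_floor between -0.006 and 0.012 m and angle between servo's own z axis and vertical below 0.25 rad and value of joint drawer below 0.008 m), for 0.2 s.
3. the tote hangs released on the hook (x of tote_eye in the frame of hook_seat between -0.045 and 0.045 m and y of tote_eye in the frame of hook_seat between -0.035 and 0.035 m and z of tote_eye in the frame of hook_seat between -0.012 and 0.015 m and angle between tote's own z axis and vertical below 0.35 rad and contact force between tote and hook above 1 N and contact force between tote and case below 0.3 N and linear speed of tote below 0.05 m/s and contact force between the fingers and tote below 0.1 N), for 0.2 s.
At the end, for the whole second after the job is handed in: Servo upright (0.25 rad) on the drawer floor; drawer out under 8 mm; tote released, still, hanging from the prong by its slot, 45 mm along, 35 mm across, -12 to +15 mm in height of the seat, tilt under 0.35 rad, off the case; cup in its tray; wheels, differential, bottle moved under 20 mm (all of step 2 and all of step 3 and x of drive_cup in the frame of tote between -0.045 and 0.045 m and y of drive_cup in the frame of tote between -0.07 and 0.07 m and z of drive_cup in the frame of tote between -0.005 and 0.03 m and distance of each of wheel_a, wheel_b, diff, bottle from where it was at the start of the episode below 0.02 m); the robot touches nothing.
It fails at once if a wheel, the differential or the bottle is moved by more than 20 mm (distance of any of wheel_a, wheel_b, diff, bottle from where it was at the start of the episode above 0.02 m).
It fails at once if the servo is dropped (moves freely faster than 0.8 m/s) (contact force between the fingers and servo below 0.1 N and linear speed of servo above 0.8 m/s).
It fails at once if the tote is dropped (moves freely faster than 0.8 m/s) (contact force between the fingers and tote below 0.1 N and linear speed of tote above 0.8 m/s).
It also fails if it takes over 72 s, if anything falls off the work surface, if the arm or the gripper's body presses on something with over 40 N, if the wrist force passes 120 N, or if a joint passes its speed limit or range.

### The arm

A 7-joint arm with a two-finger parallel gripper is mounted at the origin on the work surface. World frame = base frame: x ahead of the robot, y to its left, z up, the work surface at z = 0. Lengths are in m, angles in degrees, forces in N, time in s.
With the tool pointing down it reaches from about 0.425 to 0.875 m from the base axis. Payload 4.7 kg.
Tool frame: the origin (TCP) lies at the centre of the arm's flange, where the gripper is bolted on; the fingertips stand 182 mm ahead of it and the grasp point (between the pads) lies 164 mm ahead of it; z points along the fingers, x is the direction in which the jaws open and shut, and the axes are right-handed (so a half turn about z gives the same grasp; the last joint's range is limited). The gripper opens to 87 mm and grips with 3 to 60 N. Pads are 19 mm wide; open, the fingers measure 117 mm over their backs; the gripper's body (75 mm by 190 mm) begins 51 mm behind the grasp point.
Start: joints at [75.178, 18.392, -4.016, 83.108, 1.295, 78.541, -3.26], TCP at [0.175, -0.626, 0.405] pointing down, gripper open.
Joint ranges: [-163.93, 163.93], [-17.29, 119.83], [-79.2, 71.16], [3.27, 140.29], [-89.18, 269.18], [5.43, 117.66], [-154.24, 154.24]. Speed limits (degrees/s): [147.25, 147.25, 180, 180, 180, 180, 180].

### API

Orientations are given as [roll, pitch, yaw] about the fixed x, y, z axes, in that order (R = Rz(yaw) Ry(pitch) Rx(roll)).
In Python, from cell import env gives the robot as it stands. The module is installed in compiled form; this text tells all that it offers.
- The arm moves only by the tool carry_out, never from a script. Its argument "increments" is a list of rows, each a list of 5 numbers: the shift along the world's x, y, z in m, then the turn about the world's z in degrees, then the gripper's target within -1 to 1 (shut at 1, half-way at 0, fully open at -1). In form: [[dx, dy, dz, spin, jaw], ...]. A call has 1 to 20 rows; each row is the pose to reach, as a shift and turn from the pose commanded when the call began; what a row does not reach only later rows make up. A row lasts 1/10 s, in which the tool goes at most 50 mm and 8.59 degrees, less where a joint would pass 70% of its speed; a pose out of reach is approached as far as the arm can. A call with a gripper value outside its range is refused whole. The fingers move at their own pace and stop on an object; "grip_force" is the grip in N (left out, the last holds). Time passes only in rows, so rows that repeat a pose let the fingers close. It gives the time, the measured TCP pose, the force and the opening at its end, in the units of the state.
- env.get_obs(): the state, without advancing time (a new reading comes with each control period).
- env.read_camera(name): name is "scene" or "top" or "wrist"; returns (picture, depth): 400x640x3 uint8, red, green, blue; 400x640 float32, m along the optical axis (not along the pixel's ray), 0 where there is no reading.
- env.get_calibration(name): a dict with "K" (3x3 intrinsics, pixels), "k1" (the pictures are not rectified: a ray, as slopes to the right and down, at radius r is drawn at 1 + k1 r^2 times it, then the intrinsics apply), "camera_from_world" (4x4, takes a point from world to camera coordinates); the wrist camera has in their place "T_tool_cam" (4x4, takes a point from camera to tool coordinates, whose origin is the TCP and whose axes are the tool frame's). Camera axes: x right, y down, z forward; pixel columns grow to the right and rows downward; lengths in m; the calibration is good to about 2 mm. A picture is of the moment at which its call begins: read the wrist's pose just before it. get_calibration takes no time and is no camera call.
- env.sign_off(): hands the job in, once; it reports no verdict.
The state is a dict: "time_s": time; "qpos": joint angles; "joint_velocities": joint speeds; "effort": joint torques, N m; "tool_pos": TCP position; "tool_rot": TCP orientation; "force": force on the tool from outside, world axes, zero at the start; "wrist_torque": the same for the moment, N m; "grip_width": finger opening in m.
Only numpy, scipy, OpenCV 4.12 (cv2) and the standard library are available. Lean on these libraries where they do the work, as an engineer would, in place of code of your own. Each camera call takes 0.05 s, during which the arm holds its last target.

## Working session

There is one attempt and no reset: what is moved stays moved. The work goes in short steps, Python scripts to look and compute and a tool call to move; the robot and the scene stay as the last step left them, time stands still between calls to the robot, and variables do not carry over. Pictures are saved under pics/ and viewed, and the job is handed in when it is done.

Besides the shell and the picture viewer there is one more tool, called after "Request:" as a command line: name --pt "numbers of a row" for each row, then --argument value for the rest. carry_out: Moves the arm, as the interface text tells. Its arguments: {"type":"object","properties":{"increments":{"type":"array"},"grip_force":{"type":"number"}},"required":["increments"]}

```bash
mkdir -p pics
python3 - <<'E'
from cell import env
import cv2,numpy as np,pickle
o=env.get_obs();print({k:np.round(v,3) for k,v in o.items()})
for n in ['scene','top','wrist']:
    p,d=env.read_camera(n);c=env.get_calibration(n)
    np.savez(f'pics/{n}0.npz',p=p,d=d);cv2.imwrite(f'pics/{n}0.png',p[:,:,::-1])
    print(n,{k:np.round(v,4) for k,v in c.items()},d.min(),d.max())
E
```

```text
{'time_s': np.float64(0.0), 'qpos': array([75.179, 18.438, -4.015, 83.175,  1.295, 78.542, -3.258]), 'joint_velocities': array([ 0.019, -0.004,  0.   ,  0.026,  0.103, -0.045, -0.011]), 'effort': array([-0.0000e+00, -4.9129e+01, -4.0400e-01, -3.1253e+01, -6.4000e-02,
        4.3000e-02,  0.0000e+00]), 'tool_pos': array([ 0.175, -0.626,  0.404]), 'tool_rot': array([ 1.79995e+02,  1.10000e-01, -7.43680e+01]), 'force': array([ 0.602, -0.492,  0.249]), 'wrist_torque': array([-0.029, -0.025,  0.014]), 'grip_width': np.float64(0.087)}
scene {'K': array([[361.6024,   0.    , 312.3523],
       [  0.    , 361.6024, 199.019 ],
       [  0.    ,   0.    ,   1.    ]]), 'k1': np.float64(-0.0336), 'camera_from_world': array([[-0.5933,  0.8047, -0.0209,  0.2594],
       [ 0.5529,  0.3885, -0.7371, -0.1959],
       [-0.585 , -0.4489, -0.6754,  1.4394],
       [ 0.    ,  0.    ,  0.    ,  1.    ]])} 0.0 3.6097157
top {'K': array([[371.6645,   0.    , 319.993 ],
       [  0.    , 371.6645, 200.0906],
       [  0.    ,   0.    ,   1.    ]]), 'k1': np.float64(-0.0521), 'camera_from_world': array([[-0.0103, -0.9999,  0.0018,  0.0914],
       [-0.9784,  0.0097, -0.2063,  0.5431],
       [ 0.2063, -0.0039, -0.9785,  1.2532],
       [ 0.    ,  0.    ,  0.    ,  1.    ]])} 0.0 2.4509296
wrist {'K': array([[317.1611,   0.    , 312.0529],
       [  0.    , 317.1611, 195.5893],
       [  0.    ,   0.    ,   1.    ]]), 'k1': np.float64(-0.0447), 'T_tool_cam': array([[ 1.000e+00,  7.000e-04, -1.000e-03,  4.000e-04],
       [-3.000e-04,  9.531e-01,  3.026e-01, -8.320e-02],
       [ 1.200e-03, -3.026e-01,  9.531e-01,  1.970e-02],
       [ 0.000e+00,  0.000e+00,  0.000e+00,  1.000e+00]])} 0.0 1.3136907
```

View pics/scene0.png

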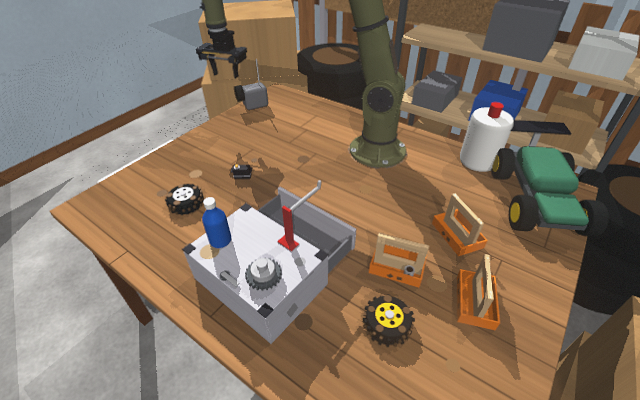

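View pics/top0.png

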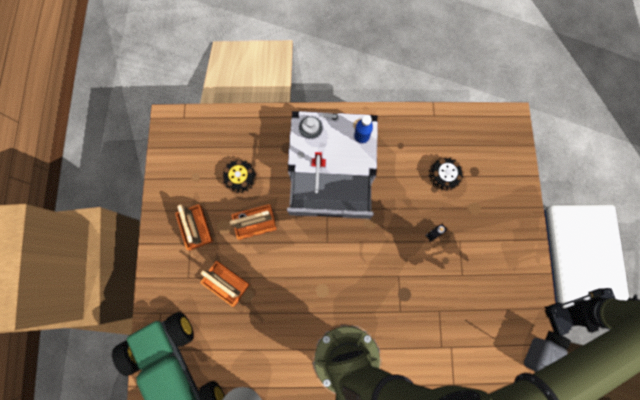

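View pics/wrist0.png

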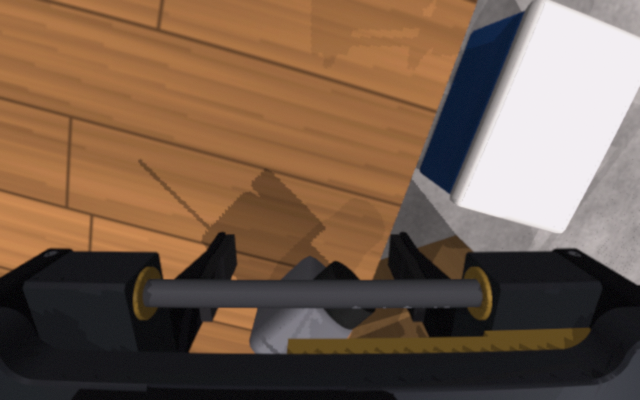

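```bash
cat > h.py <<'E'
import numpy as np,cv2
from scipy.spatial.transform import Rotation as R
from cell import env
def und(n,uv,c=None):
    c=c or env.get_calibration(n)
    uv=np.asarray(uv,float).reshape(-1,1,2)
    D=np.array([float(c['k1']),0,0,0])
    return cv2.undistortPoints(uv,c['K'],D).reshape(-1,2)
def camworld(n,o=None):
    c=env.get_calibration(n)
    if n!='wrist': return np.linalg.inv(c['camera_from_world'])
    T=np.eye(4);T[:3,:3]=R.from_euler('xyz',o['tool_rot'],degrees=True).as_matrix();T[:3,3]=o['tool_pos']
    return T@c['T_tool_cam']
def ray(n,uv,o=None):
    s=und(n,uv);W=camworld(n,o)
    return W[:3,3],(np.c_[s,np.ones(len(s))]@W[:3,:3].T)
def plane(n,uv,z,o=None):
    c,d=ray(n,uv,o);return c+d*((z-c[2])/d[:,2])[:,None]
def cloud(n,d,o=None):
    v,u=np.mgrid[:400,:640];c,r=ray(n,np.c_[u.ravel(),v.ravel()],o)
    P=c+r*d.reshape(-1,1);P[d.ravel()==0]=np.nan
    return P.reshape(400,640,3)
def proj(n,P,o=None):
    W=np.linalg.inv(camworld(n,o));q=np.asarray(P).reshape(-1,3)@W[:3,:3].T+W[:3,3];s=q[:,:2]/q[:,2:]
    s=s*(1+float(env.get_calibration(n)['k1'])*(s**2).sum(1,keepdims=True));K=env.get_calibration(n)['K']
    return s@K[:2,:2].T+K[:2,2]
E
python3 - <<'E'
from h import *
a=np.load('pics/top0.npz');b=np.load('pics/scene0.npz')
T=cloud('top',a['d']);S=cloud('scene',b['d'])
for uv in [(200,160),(400,280),(303,158),(332,213),(318,190),(330,195),(253,221),(435,233),(447,173),(238,175),(311,125),(364,130),(318,162)]:print('top',uv,T[uv[1],uv[0]].round(3))
for uv in [(350,180),(240,230),(289,225),(398,260),(242,170),(263,268),(215,225)]:print('sc',uv,S[uv[1],uv[0]].round(3))
def crop(p,x,y,w,h,s,n):cv2.imwrite(n,cv2.resize(p[y:y+h,x:x+w,::-1],None,fx=s,fy=s,interpolation=cv2.INTER_CUBIC))
crop(a['p'],215,95,250,170,3.2,'pics/t1.png');crop(b['p'],160,150,290,200,2.7,'pics/s1.png')
E
```

```text
top (200, 160) [ 0.716  0.539 -0.001]
top (400, 280) [ 0.264 -0.194  0.001]
top (303, 158) [0.677 0.143 0.127]
top (332, 213) [0.489 0.046 0.105]
top (318, 190) [0.587 0.093 0.03 ]
top (330, 195) [0.568 0.05  0.031]
top (253, 221) [0.474 0.323 0.04 ]
top (435, 233) [ 0.425 -0.318  0.042]
top (447, 173) [ 0.642 -0.376  0.048]
top (238, 175) [0.641 0.381 0.049]
top (311, 125) [0.77  0.114 0.189]
top (364, 130) [ 0.737 -0.057  0.223]
top (318, 162) [0.627 0.092 0.237]
sc (350, 180) [ 0.222  0.01  -0.   ]
sc (240, 230) [ 0.7   -0.043  0.124]
sc (289, 225) [0.661 0.099 0.197]
sc (398, 260) [0.479 0.324 0.037]
sc (242, 170) [ 0.438 -0.313  0.039]
sc (263, 268) [0.786 0.126 0.182]
sc (215, 225) [ 0.772 -0.038  0.208]
```

View pics/t1.png

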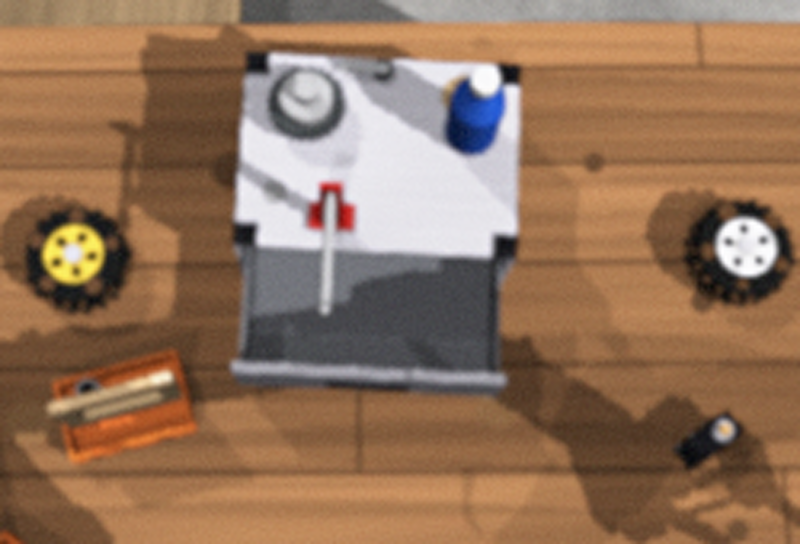

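View pics/s1.png

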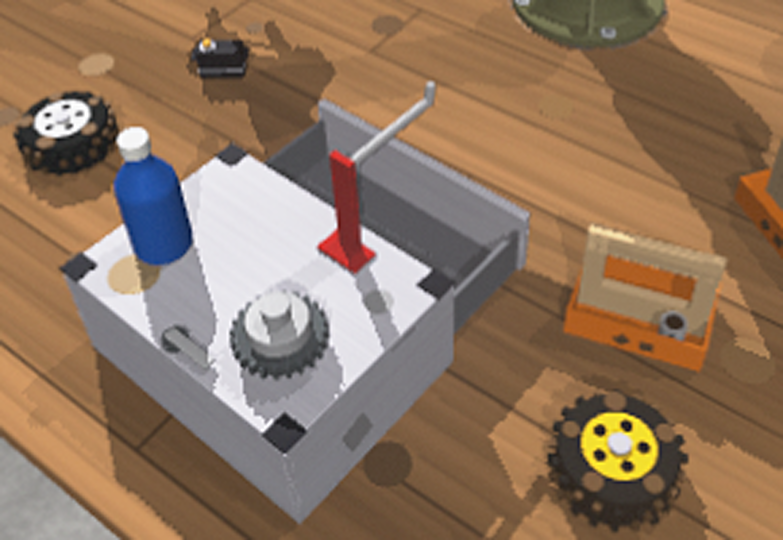

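Run:
```python
from h import *
a=np.load('pics/top0.npz');b=np.load('pics/scene0.npz')
T=cloud('top',a['d']);S=cloud('scene',b['d'])
def rect(P,m,nm):
    q=P[m][:,:2].astype(np.float32)*1000
    r=cv2.minAreaRect(q);print(nm,len(q),np.round(r[0],1),np.round(r[1],1),round(r[2],2),'zmed',np.median(P[m][:,2]).round(4))
def box(P,x0,x1,y0,y1,z0,z1):
    with np.errstate(invalid='ignore'):
        return (P[...,0]>x0)&(P[...,0]<x1)&(P[...,1]>y0)&(P[...,1]<y1)&(P[...,2]>z0)&(P[...,2]<z1)
for nm,P in (('top',T),('scene',S)):
    rect(P,box(P,.55,.95,-.15,.3,.119,.140),nm+' lid')
    rect(P,box(P,.46,.52,-.15,.25,.097,.112),nm+' dfront')
    rect(P,box(P,.46,.64,-.15,.25,.02,.036),nm+' dfloor')
    rect(P,box(P,.5,.7,.03,.16,.215,.25),nm+' prong')
    rect(P,box(P,.63,.7,.03,.16,.15,.222),nm+' plate')
    rect(P,box(P,.35,.52,-.40,-.25,.036,.06),nm+' servo top')
    rect(P,box(P,.35,.52,-.40,-.25,.012,.06),nm+' servo all')
    rect(P,box(P,.4,.56,.23,.42,.1,.13),nm+' tote bar')
    rect(P,box(P,.4,.56,.23,.42,.025,.13),nm+' tote all')
# tote rim orange mask
hsv=cv2.cvtColor(a['p'],cv2.COLOR_RGB2HSV)
m=box(T,.4,.56,.22,.42,.025,.04);rect(T,m,'rim')
def crop(p,x,y,w,h,s,n):cv2.imwrite(n,cv2.resize(p[y:y+h,x:x+w,::-1],None,fx=s,fy=s,interpolation=cv2.INTER_CUBIC))
crop(a['p'],165,190,120,120,5,'pics/t2.png')
m=box(S,.5,.7,.05,.14,.20,.27);q=S[m];i=np.argsort(q[:,0]);print(q[i][::6].round(3))
```

```text
top lid 4256 [731.6  39.3] [298.1 223.7] 86.51 zmed 0.1257
top dfront 317 [493.6  53. ] [284.6  13.9] 86.9 zmed 0.1039
top dfloor 2494 [557.3  75.3] [172.9 358. ] 3.13 zmed 0.0284
top prong 155 [591.8  93.4] [ 22.  131.8] 89.62 zmed 0.235
top plate 34 [649.7  93.2] [23.2  2.3] 88.46 zmed 0.1872
top servo top 163 [ 430.  -324.5] [30.4 75.1] 35.72 zmed 0.0449
top servo all 194 [ 430.2 -324.7] [30.6 75.7] 35.97 zmed 0.0439
top tote bar 180 [473.1 323.1] [ 13.2 133.3] 14.88 zmed 0.1157
top tote all 552 [473.5 322.2] [ 90.9 140.3] 14.54 zmed 0.0415
scene lid 6948 [733.7  38.2] [303.8 222.8] 86.82 zmed 0.1253
scene dfront 344 [498.1  53.4] [288.1  13.9] 86.84 zmed 0.1019
scene dfloor 1211 [566.9  53.5] [286.1 139.2] 88.74 zmed 0.0273
scene prong 269 [596.8  99.9] [ 25.6 131.7] 82.42 zmed 0.2327
scene plate 178 [656.7  91.9] [25.  10.2] 88.99 zmed 0.1881
scene servo top 110 [ 432.8 -323.8] [37.2 60.4] 39.66 zmed 0.0419
scene servo all 223 [ 432.4 -324. ] [37.4 75.6] 33.67 zmed 0.0357
scene tote bar 385 [475.4 322.4] [ 17.1 130.3] 13.7 zmed 0.1139
scene tote all 1407 [475.9 322.9] [ 92.9 138
[... 468 characters left out ...]
0.233]
 [0.606 0.099 0.228]
 [0.611 0.1   0.232]
 [0.615 0.097 0.23 ]
 [0.619 0.094 0.235]
 [0.622 0.09  0.232]
 [0.628 0.091 0.233]
 [0.632 0.095 0.232]
 [0.635 0.094 0.234]
 [0.639 0.097 0.229]
 [0.644 0.098 0.23 ]
 [0.653 0.102 0.223]
 [0.654 0.103 0.237]
 [0.655 0.099 0.242]
 [0.656 0.081 0.244]
 [0.657 0.103 0.203]
 [0.657 0.082 0.242]
 [0.658 0.082 0.202]
 [0.658 0.08  0.241]
 [0.659 0.088 0.223]
 [0.659 0.084 0.21 ]
 [0.659 0.101 0.231]
 [0.659 0.087 0.216]
 [0.659 0.082 0.22 ]
 [0.659 0.081 0.216]
 [0.659 0.096 0.204]
 [0.66  0.084 0.241]
 [0.66  0.088 0.244]
 [0.66  0.09  0.232]
 [0.66  0.094 0.244]
 [0.66  0.097 0.209]
 [0.661 0.099 0.231]
 [0.661 0.088 0.241]
 [0.662 0.1   0.222]]
```

View pics/t2.png

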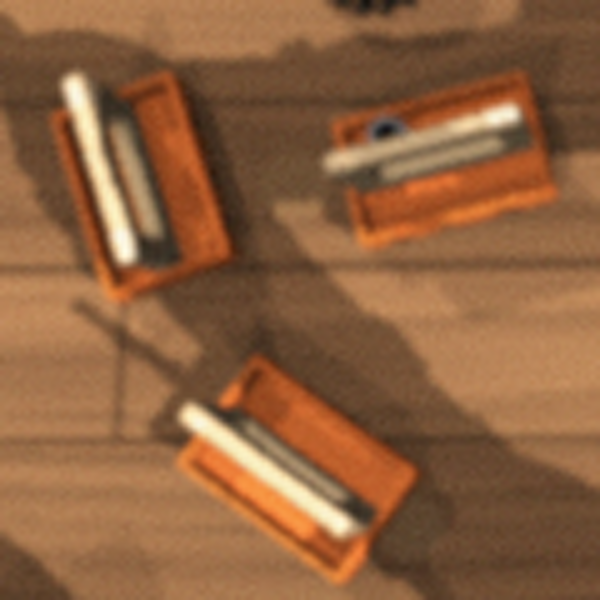

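Tote look-alikes in the top view are at (193,227), (222,283) and (253,221). The one farthest to the robot's right (-y) is (253,221), at y≈0.32, and it holds the cup in the close crop. The servo is at (435,233) and the drawer is about 0.134 m out. Next I move above the servo.

Request:
carry_out --pt "0.256 0.302 -0.08 110 -1" --pt "0.256 0.302 -0.08 110 -1" --pt "0.256 0.302 -0.08 110 -1" --pt "0.256 0.302 -0.08 110 -1" --pt "0.256 0.302 -0.08 110 -1" --pt "0.256 0.302 -0.08 110 -1" --pt "0.256 0.302 -0.08 110 -1" --pt "0.256 0.302 -0.08 110 -1" --pt "0.256 0.302 -0.08 110 -1" --pt "0.256 0.302 -0.08 110 -1" --pt "0.256 0.302 -0.08 110 -1" --pt "0.256 0.302 -0.08 110 -1" --pt "0.256 0.302 -0.08 110 -1" --pt "0.256 0.302 -0.08 110 -1" --pt "0.256 0.302 -0.08 110 -1" --grip_force 15

```text
time_s: 1.65
tool_pos: [0.431, -0.324, 0.3246]
tool_rot: [-180.0, -0.0, 35.5]
force: [-0.4, -0.6, 0.4]
grip_width: 0.0873
```

Run:
```python
from h import *
o=env.get_obs();p,d=env.read_camera('wrist');print(o['time_s'],o['tool_pos'],o['tool_rot'],o['force'],o['qpos'])
cv2.imwrite('pics/w1.png',p[:,:,::-1]);W=cloud('wrist',d,o)
with np.errstate(invalid='ignore'):
  m=(abs(W[...,0]-.43)<.07)&(abs(W[...,1]+.3245)<.07)
  for z0,z1 in((.036,.047),(.049,.06)):
    k=m&(W[...,2]>z0)&(W[...,2]<z1);print(k.sum(),cv2.minAreaRect(W[k][:,:2].astype(np.float32)*1000) if k.sum()>5 else '')
```

```text
1.65 [ 0.43098962 -0.32399764  0.3246143 ] [-1.79983402e+02 -2.65210745e-03  3.54559885e+01] [-0.35993314 -0.62526237  0.38438782] [ 60.43497506  10.03337009 -28.84488685 103.99317607   5.21796988
  67.29663255  65.39780032]
2184 ((428.487548828125, -324.5915832519531), (29.93360137939453, 59.97248840332031), 36.33041000366211)
139 ((438.0495910644531, -337.7364196777344), (10.333428382873535, 10.509568214416504), 35.26838302612305)
```

View pics/w1.png

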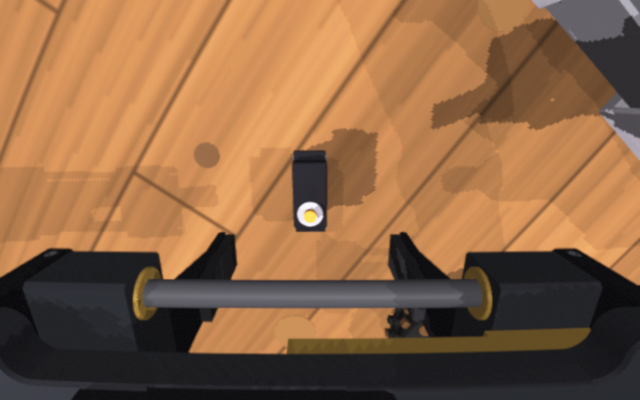

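The wrist view shows the servo centred between the jaws at (311,190), with its shaft at (311,214). It measures 30x60 mm at (0.4287,-0.3245), which matches the given size. I'm going down to grasp it.

Request:
carry_out --pt "-0.002 0 -0.04 0.6 -1" --pt "-0.002 0 -0.08 0.6 -1" --pt "-0.002 0 -0.105 0.6 -1" --pt "-0.002 0 -0.125 0.6 -1" --pt "-0.002 0 -0.125 0.6 -1" --pt "-0.002 0 -0.125 0.6 1" --pt "-0.002 0 -0.125 0.6 1" --pt "-0.002 0 -0.125 0.6 1" --pt "-0.002 0 -0.125 0.6 1" --pt "-0.002 0 -0.125 0.6 1" --pt "-0.002 0 -0.125 0.6 1" --pt "-0.002 0 -0.125 0.6 1" --grip_force 20

```text
time_s: 2.9
tool_pos: [0.4291, -0.324, 0.1999]
tool_rot: [180.0, -0.0, 36.2]
force: [-0.4, 0.1, 0.4]
grip_width: 0.0388
```

Request:
carry_out --pt "0 0 0 0 1" --pt "0 0 0 0 1" --pt "0 0 0 0 1" --pt "0 0 0 0 1"

```text
time_s: 3.3
tool_pos: [0.4291, -0.324, 0.1998]
tool_rot: [-180.0, 0.0, 36.2]
force: [-0.4, -0.8, 0.5]
grip_width: 0.0302
```

Request:
carry_out --pt "0 0 0.02 0 1" --pt "0 0 0.05 0 1" --pt "0 0 0.09 0 1" --pt "0.0 0.02 0.13 0 1" --pt "0.01 0.05 0.16 6 1" --pt "0.03 0.085 0.16 12 1" --pt "0.05 0.12 0.16 20 1" --pt "0.07 0.155 0.16 28 1" --pt "0.09 0.19 0.16 36 1" --pt "0.105 0.22 0.16 44 1" --pt "0.115 0.25 0.16 50.5 1" --pt "0.125 0.275 0.16 50.5 1" --pt "0.128 0.29 0.16 50.5 1" --pt "0.128 0.293 0.16 50.5 1" --pt "0.128 0.293 0.16 50.5 1"

```text
time_s: 4.8
tool_pos: [0.5569, -0.0309, 0.3594]
tool_rot: [-180.0, 0.0, 86.8]
force: [0.2, -0.7, -1.0]
grip_width: 0.0297
```

Run:
```python
from h import *
o=env.get_obs();print(o['time_s'],o['tool_pos'],o['tool_rot'],o['grip_width'])
p,d=env.read_camera('scene');cv2.imwrite('pics/s2.png',p[:,:,::-1])
p,d=env.read_camera('wrist');cv2.imwrite('pics/w2.png',p[:,:,::-1])
W=cloud('wrist',d,o)
with np.errstate(invalid='ignore'):
  k=(W[...,2]>.097)&(W[...,2]<.112)&(W[...,0]<.52)&(W[...,0]>.45)
  q=W[k];print(len(q),cv2.minAreaRect(q[:,:2].astype(np.float32)*1000))
  k=(W[...,2]>.121)&(W[...,2]<.13)&(W[...,0]>.57)&(W[...,0]<.8)
  q=W[k];print(len(q), q.min(0),[ (y,q[abs(q[:,1]-y)<.004][:,0].min()) for y in(-.07,-.03,0,.04,.08) if (abs(q[:,1]-y)<.004).any()])
```

```text
4.8 [ 0.55686853 -0.03085048  0.35939458] [-1.79954010e+02  1.06762114e-02  8.67851528e+01] 0.029657724940193374
6645 ((494.57147216796875, 53.90321350097656), (289.9668884277344, 12.723867416381836), 86.7624282836914)
2839 [ 0.63386707 -0.07660306  0.12288253] [(-0.07, np.float64(0.6474943132906429)), (-0.03, np.float64(0.6519555103059609)), (0, np.float64(0.6517189477774277))]
```

View pics/s2.png

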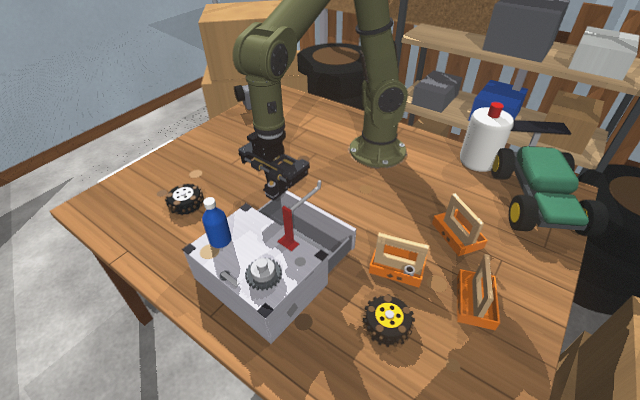

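View pics/w2.png

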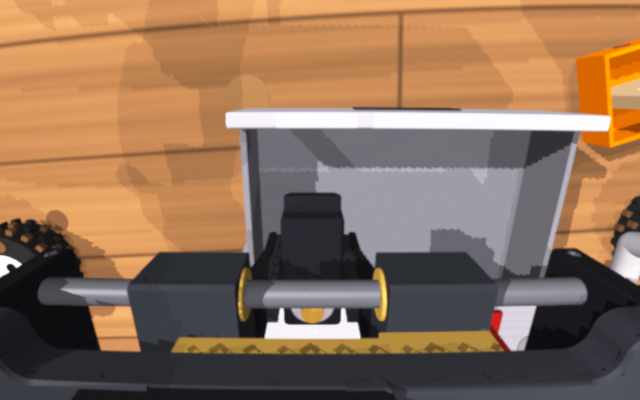

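Request:
carry_out --pt "0 0 -0.03 0 1" --pt "0 0 -0.06 0 1" --pt "0 0 -0.085 0 1" --pt "0 0 -0.105 0 1" --pt "0 0 -0.118 0 1" --pt "0 0 -0.124 0 1" --pt "0 0 -0.128 0 1" --pt "0 0 -0.13 0 1" --pt "0 0 -0.13 0 1"

```text
time_s: 5.8
tool_pos: [0.5574, -0.031, 0.2304]
tool_rot: [179.9, 0.0, 86.7]
force: [0.4, 0.3, -2.4]
grip_width: 0.0297
```

Request:
carry_out --pt "0 0 -0.001 0 1" --pt "0 0 -0.002 0 1" --pt "0 0 -0.002 0 1"

```text
time_s: 6.1
tool_pos: [0.5571, -0.031, 0.2279]
tool_rot: [180.0, 0.0, 86.7]
force: [-0.3, 0.9, -1.6]
grip_width: 0.0296
```

Request:
carry_out --pt "0 0 -0.0005 0 0.6" --pt "0 0 -0.0005 0 0.3" --pt "0 0 -0.0005 0 0.1" --pt "0 0 -0.0005 0 0.1" --pt "0 0 -0.0005 0 0.1" --pt "0 0 -0.0005 0 0.1" --pt "0 0 0.01 0 0.1" --pt "0 0 0.03 0 0.1" --pt "0 0 0.06 0 0.1" --pt "0 0 0.1 0 0.1" --pt "0 0 0.13 0 0.1" --pt "0 0 0.13 0 0.1"

```text
time_s: 7.3
tool_pos: [0.5587, -0.0302, 0.3634]
tool_rot: [179.5, 0.1, 86.8]
force: [0.8, 0.3, 1.0]
grip_width: 0.0391
```

Run:
```python
from h import *
o=env.get_obs();print(o['time_s'],o['tool_pos'],o['tool_rot'],o['grip_width'],o['force'])
p,d=env.read_camera('wrist');cv2.imwrite('pics/w3.png',p[:,:,::-1])
W=cloud('wrist',d,o)
with np.errstate(invalid='ignore'):
  k=(W[...,2]>.062)&(W[...,2]<.076)&(abs(W[...,0]-.557)<.05)&(abs(W[...,1]+.031)<.04)
  q=W[k];print(len(q),cv2.minAreaRect(q[:,:2].astype(np.float32)*1000),np.median(q[:,2]))
```

```text
7.3 [ 0.55865215 -0.03022819  0.36336195] [1.79476277e+02 6.24229672e-02 8.67502897e+01] 0.03910848964600066 [0.8271867  0.30471332 0.95572851]
2298 ((556.874267578125, -30.790767669677734), (29.998781204223633, 75.01900482177734), 86.5909194946289) 0.07210674045192797
```

View pics/w3.png

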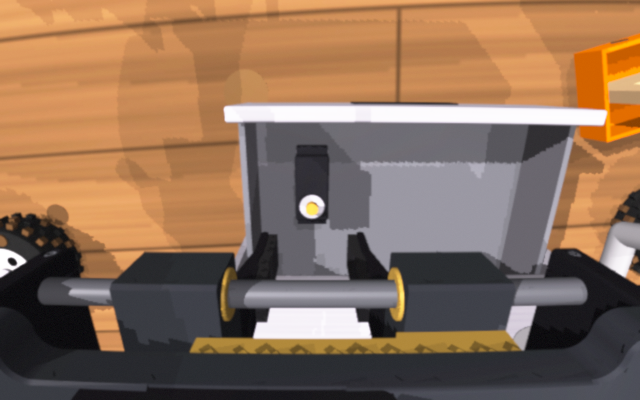

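Request:
carry_out --pt "-0.04 0.007 0 0 1" --pt "-0.08 0.014 0 0 1" --pt "-0.109 0.018 0 0 1" --pt "-0.109 0.018 -0.03 0 1" --pt "-0.109 0.018 -0.07 0 1" --pt "-0.109 0.018 -0.1 0 1" --pt "-0.109 0.018 -0.1 0 1" --pt "-0.109 0.018 -0.1 0 1" --pt "-0.109 0.018 -0.1 0 1"

```text
time_s: 8.25
tool_pos: [0.4489, -0.0129, 0.2591]
tool_rot: [179.9, -0.0, 86.7]
force: [0.2, -1.1, 0.1]
grip_width: 0.0005
```

Request:
carry_out --pt "0.01 0 0.003 0 1" --pt "0.018 0 0.003 0 1" --pt "0.024 0 0.003 0 1" --pt "0.031 0 0.003 0 1" --pt "0.039 -0.001 0.003 0 1" --pt "0.048 -0.001 0.003 0 1" --pt "0.057 -0.001 0.003 0 1" --pt "0.066 -0.002 0.003 0 1" --pt "0.075 -0.002 0.003 0 1" --pt "0.084 -0.003 0.003 0 1" --pt "0.093 -0.003 0.003 0 1" --pt "0.102 -0.004 0.003 0 1" --pt "0.111 -0.004 0.003 0 1" --pt "0.12 -0.005 0.003 0 1" --pt "0.128 -0.005 0.003 0 1" --pt "0.136 -0.005 0.003 0 1" --pt "0.142 -0.006 0.003 0 1" --pt "0.147 -0.006 0.003 0 1" --pt "0.15 -0.006 0.003 0 1"

```text
time_s: 10.15
tool_pos: [0.5986, -0.0191, 0.2609]
tool_rot: [180.0, -0.0, 86.7]
force: [-2.0, -0.6, 0.2]
grip_width: 0.0003
```

Request:
carry_out --pt "0.003 0 0 0 1" --pt "0.005 0 0 0 1" --pt "0.007 0 0 0 1" --pt "0.009 0 0 0 1" --pt "0.009 0 0 0 1"

```text
time_s: 10.65
tool_pos: [0.6075, -0.0189, 0.261]
tool_rot: [179.9, -0.0, 86.7]
force: [-1.8, 0.6, -0.4]
grip_width: 0.0004
```

Request:
carry_out --pt "0.002 0 0 0 1" --pt "0.004 0 0 0 1" --pt "0.004 0 0 0 1"

```text
time_s: 10.95
tool_pos: [0.609, -0.0186, 0.2609]
tool_rot: [-179.5, 0.1, 86.7]
force: [-13.1, -1.4, 9.9]
grip_width: 0.0007
```

Run:
```python
from h import *
o=env.get_obs();print(o['time_s'],o['tool_pos'],o['force'])
p,d=env.read_camera('scene');cv2.imwrite('pics/s3.png',cv2.resize(p[130:330,160:450,::-1],None,fx=2.7,fy=2.7))
W=cloud('wrist',env.read_camera('wrist')[1],o)
with np.errstate(invalid='ignore'):
  k=(W[...,2]>.097)&(W[...,2]<.11)&(W[...,0]>.5)&(W[...,0]<.7)
  q=W[k];print(len(q),q[:,0].min() if len(q) else '')
```

```text
10.95 [ 0.60902487 -0.01857816  0.26089078] [-13.0884991   -1.37914624   9.90371436]
585 0.595124194529214
```

View pics/s3.png

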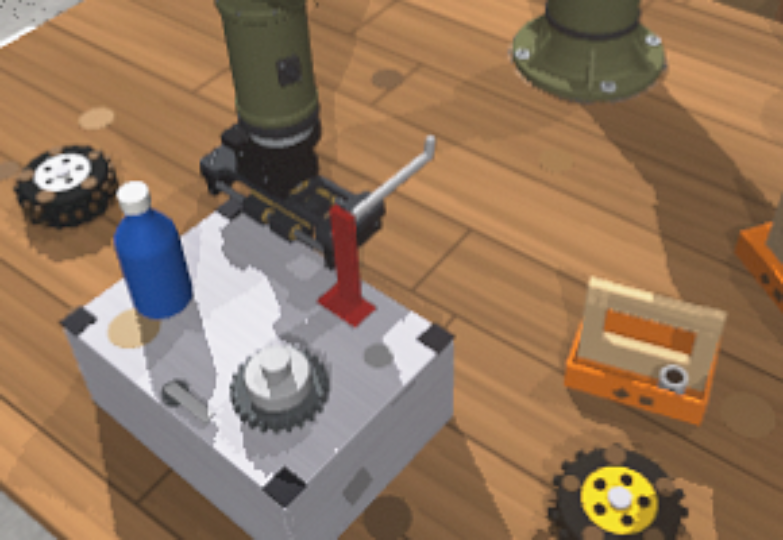

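Request:
carry_out --pt "-0.03 0 0 0 1" --pt "-0.07 0 0 0 1" --pt "-0.11 0 0.03 0 1" --pt "-0.14 0.02 0.08 0 1" --pt "-0.15 0.06 0.11 0 0" --pt "-0.15 0.1 0.14 -8 -0.3" --pt "-0.15 0.15 0.14 -16 -0.3" --pt "-0.15 0.19 0.14 -24 -0.3" --pt "-0.15 0.23 0.14 -32 -0.3" --pt "-0.15 0.27 0.14 -40 -0.3" --pt "-0.145 0.3 0.14 -48 -0.3" --pt "-0.14 0.33 0.14 -56 -0.3" --pt "-0.137 0.34 0.14 -64 -0.3" --pt "-0.137 0.341 0.14 -72 -0.3" --pt "-0.137 0.341 0.14 -72 -0.3"

```text
time_s: 12.55
tool_pos: [0.4736, 0.3243, 0.401]
tool_rot: [-179.8, -0.1, 14.6]
force: [0.6, -0.6, -0.3]
grip_width: 0.0562
```

Run:
```python
from h import *
o=env.get_obs();print(o['time_s'],o['tool_pos'],o['tool_rot'],o['grip_width'],o['force'],o['qpos'])
p,d=env.read_camera('top');np.savez('pics/top4.npz',p=p,d=d)
T=cloud('top',d)
cv2.imwrite('pics/t4.png',cv2.resize(p[90:270,200:450,::-1],None,fx=3.2,fy=3.2))
p,d=env.read_camera('scene');cv2.imwrite('pics/s4.png',cv2.resize(p[130:330,160:450,::-1],None,fx=2.7,fy=2.7));S=cloud('scene',d)
p,d=env.read_camera('wrist');cv2.imwrite('pics/w4.png',p[:,:,::-1]);W=cloud('wrist',d,o)
with np.errstate(invalid='ignore'):
  k=(W[...,2]>.105)&(W[...,2]<.125)&(abs(W[...,0]-.473)<.08)&(abs(W[...,1]-.322)<.09)
  q=W[k];print(len(q),cv2.minAreaRect(q[:,:2].astype(np.float32)*1000),np.median(q[:,2]))
  for P in(T,S,W):
    k=(P[...,2]>.098)&(P[...,2]<.108)&(P[...,0]>.5)&(P[...,0]<.66)&(P[...,1]>-.09)&(P[...,1]<.15)
    q=P[k];print(len(q),[(y,q[abs(q[:,1]-y)<.01][:,0].min().round(4)) for y in(-.06,-.02,.02,.05,.1) if (abs(q[:,1]-y)<.01).any()])
```

```text
12.55 [0.47356781 0.32433461 0.40104875] [-1.79840676e+02 -6.99593906e-02  1.45900944e+01] 0.05623685215345421 [ 0.5541273  -0.56597228 -0.34899959] [ 11.73191713  17.13579304 -58.03671744  93.09038931  14.70817225
  77.89132955 -33.65018352]
1996 ((473.430908203125, 325.53448486328125), (12.024310111999512, 131.9014129638672), 14.745104789733887) 0.11586509931009562
107 [(-0.06, np.float64(0.615)), (-0.02, np.float64(0.6174)), (0.02, np.float64(0.6191)), (0.05, np.float64(0.6214)), (0.1, np.float64(0.6263))]
0 []
0 []
```

View pics/t4.png

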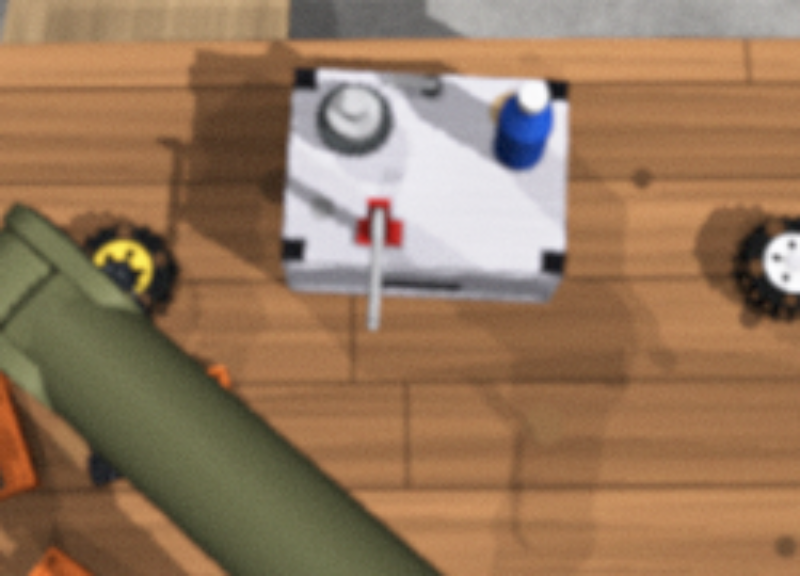

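View pics/w4.png

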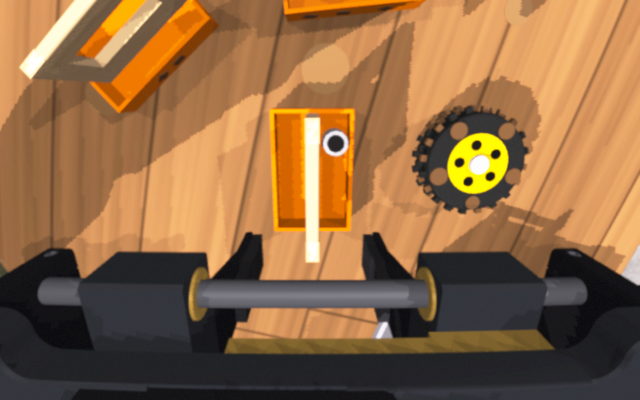

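The drawer front is flush with the case in the top view. In the wrist view the tote bar runs from (313,118) to (312,262), centred between the jaws, with the cup at (335,143) in the tray. I'm going down to grip the bar.

Request:
carry_out --pt "0 0.001 -0.04 0.1 -0.3" --pt "0 0.001 -0.08 0.1 -0.3" --pt "0 0.001 -0.105 0.1 -0.3" --pt "0 0.001 -0.122 0.1 -0.3" --pt "0 0.001 -0.122 0.1 -0.3" --pt "0 0.001 -0.122 0.1 1" --pt "0 0.001 -0.122 0.1 1" --pt "0 0.001 -0.122 0.1 1" --pt "0 0.001 -0.122 0.1 1" --pt "0 0.001 -0.122 0.1 1" --pt "0 0.001 -0.122 0.1 1" --pt "0 0.001 -0.122 0.1 1" --pt "0 0.001 -0.122 0.1 1" --pt "0 0.001 -0.122 0.1 1" --grip_force 40

```text
time_s: 14.1
tool_pos: [0.4742, 0.323, 0.2789]
tool_rot: [180.0, -0.0, 14.8]
force: [0.8, -0.6, 0.6]
grip_width: 0.0115
```

Request:
carry_out --pt "0 0 0.003 0 1" --pt "0 0 0.009 0 1" --pt "0 0 0.018 0 1" --pt "0 0 0.03 0 1" --pt "0 0 0.044 0 1" --pt "0 0 0.06 0 1" --pt "0 0 0.076 0 1" --pt "0 0 0.092 0 1" --pt "0 0 0.108 0 1" --pt "0 0 0.124 0 1" --pt "0 0 0.14 0 1" --pt "0 0 0.153 0 1" --pt "0 0 0.163 0 1" --pt "0 0 0.17 0 1" --pt "0 0 0.174 0 1" --pt "0 0 0.175 0 1" --pt "0 0 0.175 0 1"

```text
time_s: 15.8
tool_pos: [0.4741, 0.323, 0.4534]
tool_rot: [180.0, 0.0, 14.8]
force: [-0.8, 0.1, -4.8]
grip_width: 0.0113
```

Run:
```python
from h import *
o=env.get_obs();print(o['time_s'],o['tool_pos'],o['tool_rot'],o['grip_width'],o['force'],o['wrist_torque'])
p,d=env.read_camera('scene');cv2.imwrite('pics/s5.png',p[:,:,::-1])
```

```text
15.8 [0.47408719 0.32295535 0.45343237] [1.79991409e+02 3.17768763e-02 1.48329079e+01] 0.011348199466030794 [-0.81751969  0.0731421  -4.75726026] [-0.03183885 -0.15018435 -0.0592124 ]
```

View pics/s5.png

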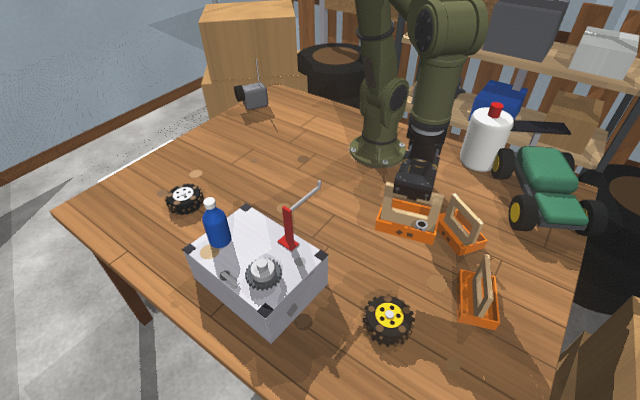

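Request:
carry_out --pt "0 -0.003 0 0 1" --pt "0 -0.01 0 -1 1" --pt "-0.001 -0.02 0 -2 1" --pt "-0.002 -0.034 0 -3 1" --pt "-0.003 -0.05 0 -4 1" --pt "-0.004 -0.066 0 -6 1" --pt "-0.006 -0.082 0 -7 1" --pt "-0.007 -0.098 0 -8 1" --pt "-0.008 -0.114 0 -10 1" --pt "-0.009 -0.13 0 -11 1" --pt "-0.01 -0.146 0 -12 1" --pt "-0.011 -0.162 0 -13 1" --pt "-0.012 -0.178 0 -15 1" --pt "-0.013 -0.192 0 -16 1" --pt "-0.014 -0.204 0 -17 1" --pt "-0.014 -0.212 0 -18 1" --pt "-0.014 -0.217 0 -18 1" --pt "-0.014 -0.219 0 -18 1" --pt "-0.014 -0.219 0 -18 1"

```text
time_s: 17.75
tool_pos: [0.4601, 0.1042, 0.4538]
tool_rot: [-180.0, 0.0, -3.1]
force: [0.4, 0.5, -4.0]
grip_width: 0.0117
```

```bash
cat > chk.py <<'E'
from h import *
import sys
t=sys.argv[1]
o=env.get_obs();print(o['time_s'],o['tool_pos'],o['tool_rot'],o['grip_width'],o['force'],o['wrist_torque'])
p,d=env.read_camera('scene');cv2.imwrite(f'pics/s{t}.png',cv2.resize(p[100:310,170:460,::-1],None,fx=2.7,fy=2.7));S=cloud('scene',d);ps=p
p,d=env.read_camera('top');cv2.imwrite(f'pics/t{t}.png',cv2.resize(p[90:270,230:450,::-1],None,fx=3.2,fy=3.2));T=cloud('top',d)
from collections import namedtuple
h=cv2.cvtColor(ps,cv2.COLOR_RGB2HSV)
with np.errstate(invalid='ignore'):
  og=(h[...,0]>3)&(h[...,0]<17)&(h[...,1]>200)&(h[...,2]>90)
  k=og&(abs(S[...,1]-.1)<.12)&(S[...,2]>.13)&(S[...,2]<.3)&(S[...,0]>.38)&(S[...,0]<.7)
  q=S[k];print('tray',len(q),q.min(0).round(4),q.max(0).round(4),cv2.minAreaRect(q[:,:2].astype(np.float32)*1000))
  k=(abs(S[...,1]-.1)<.012)&(S[...,2]>.22)&(S[...,2]<.255)&(S[...,0]>.51)&(S[...,0]<.655)
  q=S[k];print('prong/steel',q.min(0).round(4) if len(q) else '',q.max(0).round(4) if len(q) else '')
E
python3 chk.py 6
```

```text
17.75 [0.4601358  0.10423359 0.4537527 ] [-1.79981907e+02  1.12572113e-03 -3.13908029e+00] 0.011700824298079199 [ 0.41983093  0.48933188 -3.98665843] [-0.01941451 -0.00983135 -0.02570024]
tray 524 [0.4129 0.0336 0.1748] [0.5123 0.1779 0.2108] ((462.24273681640625, 105.3637924194336), (141.09703063964844, 94.07795715332031), 86.65459442138672)
prong/steel [0.53   0.0886 0.2216] [0.6549 0.1044 0.2485]
```

View pics/s6.png

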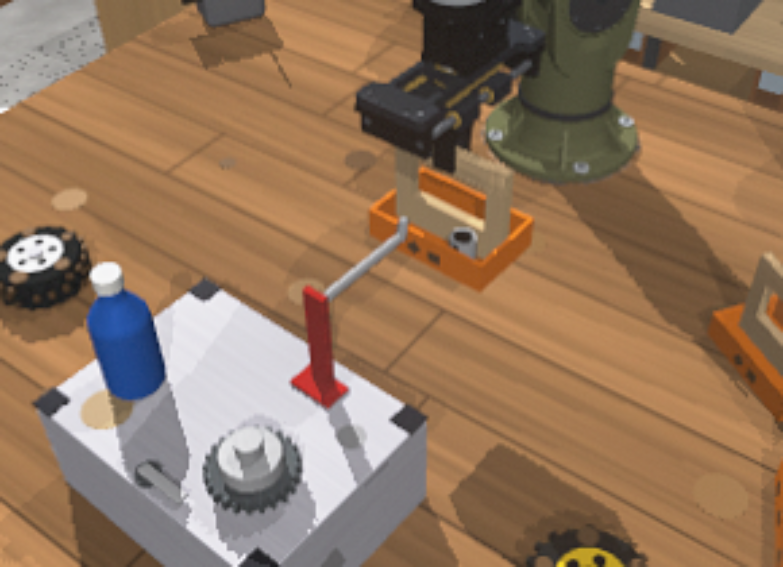

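View pics/t6.png

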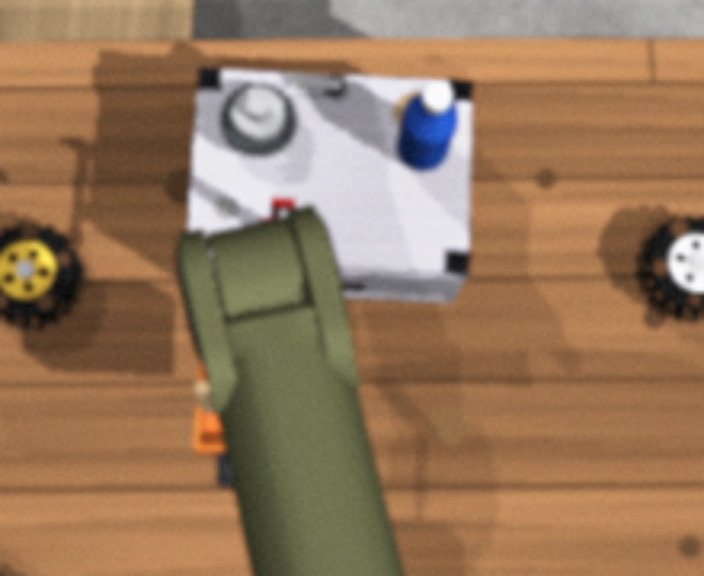

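The tote is level and aligned in the scene view at (450,235), and its slot faces the prong tip at (403,222). The eye is at 0.263 m and the tip top at about 0.25 m. I'm advancing over the prong.

Request:
carry_out --pt "0.003 0 -0.001 0 1" --pt "0.008 0 -0.002 0 1" --pt "0.016 -0.001 -0.002 0 1" --pt "0.025 -0.001 -0.002 0 1" --pt "0.034 -0.002 -0.002 0 1" --pt "0.043 -0.002 -0.002 0 1" --pt "0.052 -0.003 -0.002 0 1" --pt "0.061 -0.003 -0.002 0 1" --pt "0.07 -0.004 -0.002 0 1" --pt "0.079 -0.004 -0.002 0 1" --pt "0.088 -0.005 -0.002 0 1" --pt "0.097 -0.005 -0.002 0 1" --pt "0.105 -0.006 -0.002 0 1" --pt "0.111 -0.006 -0.002 0 1" --pt "0.115 -0.007 -0.002 0 1" --pt "0.117 -0.007 -0.002 0 1" --pt "0.117 -0.007 -0.002 0 1"

```text
time_s: 19.55
tool_pos: [0.5772, 0.097, 0.4517]
tool_rot: [-180.0, 0.0, -3.2]
force: [0.6, 0.1, -4.3]
grip_width: 0.0118
```

```bash
python3 chk.py 7
```

```text
19.55 [0.57721908 0.09697405 0.45172957] [-1.79997456e+02  9.45328291e-03 -3.17205607e+00] 0.011766846226798926 [ 0.61183005  0.12824773 -4.34256837] [-0.07126584 -0.0100618  -0.03012079]
tray 223 [0.5334 0.026  0.1725] [0.6264 0.1701 0.2087] ((579.7874145507812, 98.27862548828125), (140.1559295654297, 88.74616241455078), 86.94705963134766)
prong/steel [0.5299 0.0891 0.2251] [0.6547 0.1038 0.2502]
```

View pics/s7.png

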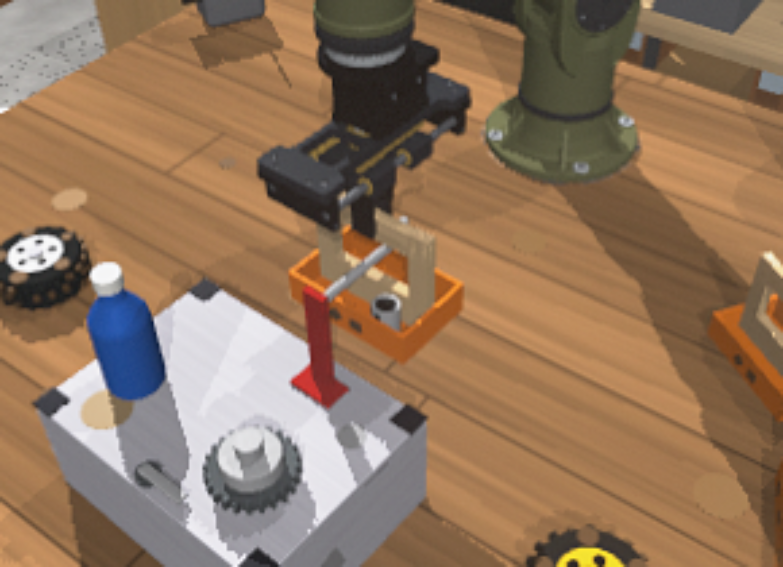

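The prong passes through the slot, visible through the board at (365,265). Lowering now.

Request:
carry_out --pt "0 0 -0.004 0 1" --pt "0 0 -0.009 0 1" --pt "0 0 -0.014 0 1" --pt "0 0 -0.018 0 1" --pt "0 0 -0.021 0 1" --pt "0 0 -0.023 0 1" --pt "0 0 -0.023 0 1"

```text
time_s: 20.35
tool_pos: [0.5771, 0.097, 0.4285]
tool_rot: [180.0, 0.0, -3.2]
force: [0.6, 0.3, -3.8]
grip_width: 0.0117
```

Request:
carry_out --pt "0 0 -0.001 0 1" --pt "0 0 -0.002 0 1" --pt "0 0 -0.002 0 1"

```text
time_s: 20.65
tool_pos: [0.5771, 0.097, 0.4268]
tool_rot: [180.0, -0.0, -3.2]
force: [-0.1, 0.6, -3.5]
grip_width: 0.0115
```

Request:
carry_out --pt "0 0 -0.001 0 1" --pt "0 0 -0.001 0 1"

```text
time_s: 20.85
tool_pos: [0.5772, 0.0971, 0.4259]
tool_rot: [-180.0, -0.0, -3.2]
force: [0.6, 0.2, -4.1]
grip_width: 0.0122
```

Request:
carry_out --pt "0 0 -0.001 0 1" --pt "0 0 -0.001 0 1"

```text
time_s: 21.05
tool_pos: [0.5771, 0.0971, 0.4257]
tool_rot: [180.0, -0.1, -3.2]
force: [-1.3, -0.5, 2.0]
grip_width: 0.0118
```

The tote now rests on the prong, since the wrist force has reversed sign. Before release I'm checking how far the cup shifts its centre of mass sideways.

Run:
```python
from h import *
o=dict(tool_pos=np.array([0.47356781,0.32433461,0.40104875]),tool_rot=np.array([-179.84,-0.07,14.59]))
P=plane('wrist',[(335,143)],.04,o)[0];a=np.radians(14.7);r=P[:2]-[.4735,.3235]
print(P,r@[np.cos(a),np.sin(a)],r@[-np.sin(a),np.cos(a)])
```

```text
[0.48849635 0.36481133 0.04      ] 0.02498856371918565 0.03615367097345722
```

The cup sits at tote (+25,+36) mm, so the centre of mass is about 10 mm to +y. I'm lifting 6 mm and reseating the tote 9 mm toward -y so it hangs level.

Request:
carry_out --pt "0 0 0.003 0 1" --pt "0 0 0.006 0 1" --pt "0 -0.004 0.006 0 1" --pt "0 -0.008 0.006 0 1" --pt "0 -0.009 0.006 0 1" --pt "0 -0.009 0.004 0 1" --pt "0 -0.009 0.002 0 1" --pt "0 -0.009 0.0005 0 1" --pt "0 -0.009 0 0 1" --pt "0 -0.009 0 0 1"

```text
time_s: 22.05
tool_pos: [0.577, 0.0882, 0.4256]
tool_rot: [180.0, -0.0, -3.2]
force: [-3.1, -1.6, 3.4]
grip_width: 0.0119
```

Request:
carry_out --pt "0 0 0 0 0.65" --pt "0 0 0 0 0.5" --pt "0 0 0 0 0.4" --pt "0 0 0 0 0.36" --pt "0 0 0 0 0.36" --pt "0 0 0 0 0.36" --grip_force 10

```text
time_s: 22.65
tool_pos: [0.5771, 0.088, 0.4247]
tool_rot: [-180.0, -0.0, -3.2]
force: [-0.1, 0.4, -1.1]
grip_width: 0.0272
```

```bash
python3 chk.py 8
```

```text
22.65 [0.57714596 0.08804403 0.42472826] [-1.79996513e+02 -6.53964850e-03 -3.16640173e+00] 0.02723509919985763 [-0.08964631  0.35281846 -1.14239864] [-0.05408065 -0.10388748 -0.04549076]
tray 128 [0.5301 0.0252 0.1466] [0.6245 0.1631 0.185 ] ((577.7025756835938, 92.92811584472656), (138.31591796875, 89.84129333496094), 87.58787536621094)
prong/steel [0.5314 0.0885 0.2217] [0.6549 0.1119 0.2548]
```

View pics/s8.png

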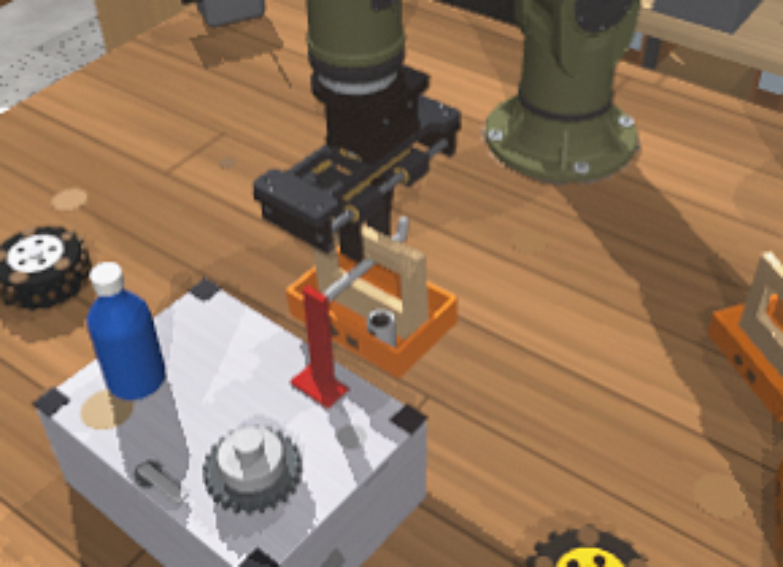

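The tote hangs on the prong with the cup in it, level in the view, and the jaws are open. I'm raising the hand straight up, slowly.

Request:
carry_out --pt "0 0 0.003 0 0.36" --pt "0 0 0.008 0 0.36" --pt "0 0 0.014 0 0.36" --pt "0 0 0.02 0 0.36" --pt "0 0 0.028 0 0.36" --pt "0 0 0.04 0 0.36" --pt "0 0 0.06 0 0.36" --pt "0 0 0.09 0 0.36" --pt "-0.02 0 0.11 0 0.36" --pt "-0.05 0 0.12 0 0.36" --pt "-0.09 0 0.12 0 0.36" --pt "-0.12 0 0.12 0 0.36" --pt "-0.12 0 0.12 0 0.36"

```text
time_s: 24.05
tool_pos: [0.4542, 0.0899, 0.5467]
tool_rot: [179.8, -0.2, -3.1]
force: [0.2, 0.1, 0.1]
grip_width: 0.0278
```

```bash
python3 chk.py 9
python3 - <<'E'
from h import *
a=np.load('pics/top0.npz')
p,d=env.read_camera('top');T=cloud('top',d);T0=cloud('top',a['d'])
S0=cloud('scene',np.load('pics/scene0.npz')['d']);S=cloud('scene',env.read_camera('scene')[1])
B=dict(wa=(.64,.38,.035,.06),wb=(.642,-.376,.035,.06),diff=(.778,.12,.14,.2),bottle=(.765,-.045,.15,.28))
with np.errstate(invalid='ignore'):
 for n,(x,y,z0,z1) in B.items():
  print(n,[np.mean(P[(abs(P[...,0]-x)<.07)&(abs(P[...,1]-y)<.07)&(P[...,2]>z0)&(P[...,2]<z1)],0).round(3) for P in (S0,S,T0,T)])
 for nm,P in(('S',S),('T',T)):
  k=(abs(P[...,0]-.578)<.05)&(abs(P[...,1]-.09)<.08)&(P[...,2]>.255)&(P[...,2]<.29)
  q=P[k];print(nm,'bar',len(q),cv2.minAreaRect(q[:,:2].astype(np.float32)*1000),[(y,np.median(np.sort(q[abs(q[:,1]-y)<.012][:,2])[-8:]).round(4)) for y in(.04,.06,.12,.14)])
E
```

```text
24.05 [0.45419518 0.08986632 0.54667541] [ 1.79758476e+02 -1.78115272e-01 -3.13402097e+00] 0.0277538057972583 [0.22502017 0.10153423 0.13046913] [-0.03939328 -0.10640191 -0.00689805]
tray 158 [0.5319 0.0228 0.1473] [0.6261 0.1634 0.1854] ((578.7299194335938, 92.57134246826172), (138.61000061035156, 89.05877685546875), 87.15270233154297)
prong/steel [0.531  0.0885 0.2247] [0.655  0.1117 0.2545]
wa [array([0.651, 0.384, 0.045]), array([0.651, 0.384, 0.045]), array([0.642, 0.38 , 0.046]), array([0.641, 0.38 , 0.046])]
wb [array([ 0.653, -0.372,  0.044]), array([ 0.653, -0.372,  0.044]), array([ 0.644, -0.376,  0.046]), array([ 0.643, -0.376,  0.046])]
diff [array([0.787, 0.125, 0.164]), array([0.787, 0.125, 0.164]), array([0.773, 0.116, 0.165]), array([0.773, 0.116, 0.165])]
bottle [array([ 0.765, -0.047,  0.208]), array([ 0.765, -0.047,  0.208]), array([ 0.742, -0.055,  0.218]), array([ 0.742, -0.054,  0.218])]
S bar 249 ((580.1388549804688, 88.04342651367188), (132.9683074951172, 14.961979866027832), 87.89990997314453) [(0.04, np.float64(0.2605)), (0.06, np.float64(0.2616)), (0.12, np.float64(0.2633)), (0.14, np.float64(0.2641))]
T bar 0 ((0.0, 0.0), (0.0, 0.0), 0.0) [(0.04, np.float64(nan)), (0.06, np.float64(nan)), (0.12, np.float64(nan)), (0.14, np.float64(nan))]
  return _methods._mean(a, axis=axis, dtype=dtype,
```

View pics/s9.png

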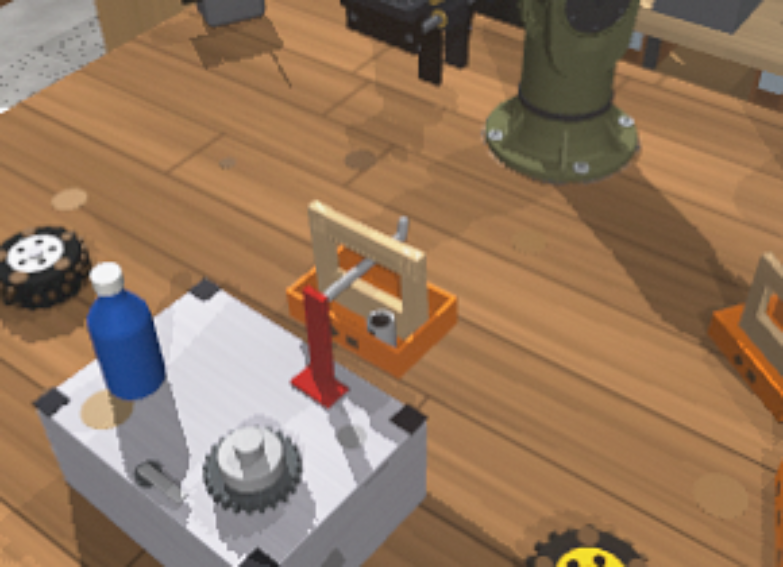

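View pics/t9.png

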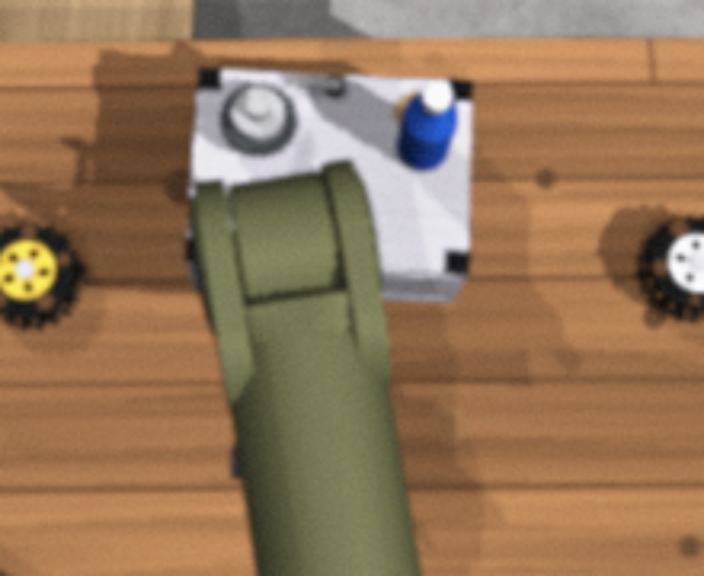

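Run:
```python
from h import *
T=cloud('top',np.load('pics/top4.npz')['d'])
for z0,z1 in((.025,.06),(.06,.1),(.106,.118),(.121,.13)):
  with np.errstate(invalid='ignore'):k=(T[...,2]>z0)&(T[...,2]<z1)&(T[...,0]>.5)&(T[...,0]<.66)
  q=T[k];print(z0,[(y,q[abs(q[:,1]-y)<.008][:,0].min().round(4)) for y in(-.06,-.03,0,.03,.06) if (abs(q[:,1]-y)<.008).any()])
print(env.get_obs()['force'],env.get_obs()['time_s'])
```

```text
0.025 [(-0.06, np.float64(0.6142)), (-0.03, np.float64(0.6159)), (0, np.float64(0.618)), (0.03, np.float64(0.6183)), (0.06, np.float64(0.6205))]
0.06 [(-0.06, np.float64(0.6142)), (-0.03, np.float64(0.6161)), (0, np.float64(0.6174)), (0.03, np.float64(0.6187)), (0.06, np.float64(0.6191))]
0.106 [(-0.06, np.float64(0.6164)), (-0.03, np.float64(0.6187)), (0, np.float64(0.6208)), (0.03, np.float64(0.6207)), (0.06, np.float64(0.6214))]
0.121 [(-0.06, np.float64(0.6142)), (-0.03, np.float64(0.6184)), (0, np.float64(0.6187)), (0.03, np.float64(0.6202)), (0.06, np.float64(0.6226))]
[ 0.6233885  -1.11736692 -0.1453229 ] 24.25
```

Request:
carry_out --pt "0 0 0 0 0.36" --pt "0 0 0 0 0.36" --pt "0 0 0 0 0.36" --pt "0 0 0 0 0.36" --pt "0 0 0 0 0.36"

```text
time_s: 24.75
tool_pos: [0.4573, 0.088, 0.5447]
tool_rot: [-180.0, 0.0, -3.2]
force: [-0.7, -0.6, -0.0]
grip_width: 0.0279
```

The drawer panel is flush with the case front to within about 2 mm. Handing in.

```bash
python3 -c "
from cell import env
print(env.sign_off())"
```

```text
the job is handed in; nothing more can be done
None
```

The job is done and handed in at about 25 s of the 72 s; no verdict is reported.

- **Servo:** It stands shaft up in the drawer. Its top was measured at 72 mm, which is the 28 mm floor plus its 44 mm height. I did not see it again once the drawer was shut.
- **Drawer:** I pushed it shut until it hit its stop at 13 N. In the top view the panel is flush with the case front to within about 2 mm.
- **Tote:** I took the one farthest to the robot's right, which held the cup, and hung it by its slot on the prong. I reseated it 9 mm sideways because the cup shifts its balance.
    - **Position:** It hangs near the seat, about 10 mm off centre across it, and tilted about 2°. Its underside is at 147 mm, clear of the lid.
    - **Cup:** It is still in the tray, and the jaws are clear of everything.
- **Other things:** The wheels, differential and bottle measured within 1 mm of where they started.

No final check failed. The top and scene cameras disagreed by 3–5 mm on some positions, well inside the tolerances.

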